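# Fetch the tin from under the drying rack with a reacher

### The arm

A 7-joint arm with a two-finger parallel gripper is mounted at the origin on the work surface. World frame = base frame: x ahead of the robot, y to its left, z up, the work surface at z = 0. Lengths are in m, angles in rad, forces in N, time in s.
With the tool pointing down it reaches from about 0.425 to 0.825 m from the base axis. Payload 3.6 kg.
Tool frame: the origin (TCP) lies where the fingers leave the gripper's body, on its centre line; the fingertips stand 73 mm ahead of it and the grasp point (between the pads) lies 54 mm ahead of it; z points along the fingers, y is the line along which they close (so a half turn about z gives the same grasp; the last joint's range is limited). The gripper opens to 85 mm and grips with 20 to 120 N. Pads are 22 mm wide; open, the fingers measure 114 mm over their backs; the gripper's body (76 mm by 85 mm) begins 54 mm behind the grasp point. The pads swing forward as they close: fully open they stand 13 mm farther back than shut.
Start: joints at [1.196, 0.615, -0.013, 1.423, 0.008, 1.103, -0.04], TCP at [0.222, -0.611, 0.304] pointing down, gripper open.
Joint ranges: [-3.12, 3.12], [-0.3, 2.06], [-1.34, 1.32], [0.26, 2.42], [-1.36, 4.5], [0.01, 1.98], [-2.84, 2.84]. Speed limits (rad/s): [2.79, 2.79, 3.14, 3.14, 3.14, 3.14, 3.14].

### API

Orientations are given as a unit quaternion [x, y, z, w].
In Python, from station import arm, snapshot, camera_info, ticket gives the robot as it stands. Calls block until the motion is done:
- arm.movep(position, orientation): joint-space move of the TCP to a pose.
- arm.line_to(position, velocity=0.15, ori=None): straight line of the TCP; ori=None keeps the orientation; velocity is the mean speed in m/s.
- arm.move_j(angles): joint-space move.
- arm.move_gripper(opening, effort=None): opening from 0.0 (shut) to 1.0 (fully open); effort is the grip in N (None keeps the last); returns when the fingers have stopped.
- arm.pause(seconds).
- arm.ik(position, orientation): joint angles nearest the present ones, or None.
- snapshot(name): name is "scene" or "top" or "wrist"; returns the picture (384x512x3 uint8, blue, green, red); there is no depth.
- camera_info(name): a dict with "fx", "fy", "cx", "cy" (pixels), "R" (3x3) and "t" (3): a world point X has camera coordinates R X + t; the wrist camera has in their place "T_tool_cam" (4x4, takes a point from camera to tool coordinates, whose origin is the TCP and whose axes are the flange's). Camera axes: x right, y down, z forward; pixel columns grow to the right and rows downward; lengths in m; the calibration is good to about 2 mm. A picture is of the moment at which its call begins: read the wrist's pose just before it. camera_info takes no time and is no camera call.
A pose or a line that the arm cannot do raises arm.MotionError and nothing moves.
- ticket.finish_job(): hands the job in; it is judged then, once.
Readings, each from a call of its own:
- arm.read_time(): time.
- arm.read_joint_positions(): joint angles.
- arm.read_dq(): joint speeds.
- arm.read_effort(): joint torques, N m.
- arm.read_tool_pos(): TCP position.
- arm.read_eef_rot(): TCP orientation.
- arm.read_ft_force(): force on the tool from outside, world axes, zero at the start.
- arm.read_wrist_torque(): the same for the moment, N m.
- arm.read_opening(): opening from 0.0 (shut) to 1.0 (fully open).
- arm.read_finger_force(): force on a finger pad.
Only numpy, scipy, OpenCV 4.12 (cv2) and the standard library are available. Lean on these libraries where they do the work, as an engineer would, in place of code of your own. Each camera call takes 0.05 s, during which the arm holds its last target. There are 200 camera calls.

### The job

A small red tin has slid under the low wire drying rack, next to the white egg cup. Take the reacher by its grip, slide its open jaws in around the tin, squeeze the trigger so that the jaws close on it, draw it out until it stands well clear of the rack, then let go of the reacher. Keep your fingers off the tin, keep it upright, and leave the egg cup where it is.

Things in the scene. Friction and masses are not known exactly. Their poses are not given: they have to be found in the camera images.
- tin: Closed red tin with a brass lid, an upright cylinder 46 mm across (47 mm at the lid) and 55 mm high, about 80 g, standing under the rack. Origin: centre of its underside.
- eggcup: White ceramic egg cup, 48 mm across and 62 mm high, standing under the rack about 140 mm to one side of the tin (either side). Origin: centre of its underside.
- rack: Fixed wire rack on 4 corner legs, 200 mm deep (x), 360 wide (y). Gap beneath 80 mm high; wire top at 82 to 90 mm, upturned tumblers to 165 mm along its back. Origin: on the surface under its centre. Its x axis points inward from the open front edge at x = -100 mm; the front faces the robot's right (world -y, within 6 degrees). The tin stands 60 to 100 mm behind the front edge.
- reacher: Loose 0.27 kg reacher lying on its side on four small glides, slid on the surface; z up, x axis points along shaft to jaws. Origin: surface level under centre of black grip bar (24 thick in x, y -42 to 42, 38 high, mm). Red trigger plate before it, 10 thick, y -35 to 27, top 37, front face at x = 44: 56 mm over both; grasp both from above at y = 0, closing along x. Shaft at y = -50; head ends at x = 232.
- trigger (a joint): Trigger travel towards the grip bar, m: 0 released (sprung open), 0.022 fully squeezed. Spring 8 N at the start, 13.5 N at full travel. Pressed 4 mm (fingers 52 mm apart) the reacher is held well enough to slide, jaws still open; on the tin it stops at about 0.018 (fingers 38 mm apart); a grip of 25 to 40 N then holds the tin.
- jaws (a point): Point on the reacher, 280 mm ahead of its origin in x, at y = -50 mm, 25 mm high: where the tin's axis should be when gripped (10 mm either way in x is fine). The two jaws swing level, pads 10 to 40 mm high; open: tips at about x = 302 mm, 95 mm apart (80 with the trigger pressed 4 mm), 125 mm over the outside; on the tin: tips at x = 319 mm.
Things that resemble listed ones, but are neither listed nor needed, are in the scene too. What is shaped like the eggcup but green is not meant.

How it is judged:
On the way, in this order (a step that is already met when the one before it is completed fails the run):
1. under the rack, the squeezed jaws grip the tin (value of joint trigger above 0.012 m and contact force between reacher and tin above 2 N and x of tin in the frame of reacher between 0.24 and 0.33 m and x of tin in the frame of rack above -0.09 m), for 0.2 s.
2. the tin is drawn out past the rack's front in the squeezed jaws (value of joint trigger above 0.012 m and contact force between reacher and tin above 1 N and x of tin in the frame of rack below -0.13 m), for 0.1 s.
At the end, for the whole second after the job is handed in: The tin stands upright (within 10 degrees) and at rest on the surface, at least 10 mm wholly clear of the rack's front edge (its centre more than 33 mm in front of it); the reacher is let go and at rest, its trigger sprung back (under 5 mm); the egg cup is upright within 15 mm of where it started (x of tin in the frame of rack below -0.133 m and angle between each of tin, eggcup's own z axis and vertical below 0.17 rad and height (world z) of tin between -0.01 and 0.01 m and linear speed of each of tin, reacher below 0.02 m/s and value of joint trigger below 0.005 m and distance of eggcup from where it was at the start of the episode below 0.015 m); the robot touches nothing.
It fails at once if the fingers touch the tin (contact force between the fingers and tin above 0.5 N).
It fails at once if the tin is tipped more than 20 degrees (angle between tin's own z axis and vertical above 0.35 rad).
It fails at once if the egg cup is pushed more than 15 mm or tipped more than 20 degrees (distance of eggcup from where it was at the start of the episode above 0.015 m or angle between eggcup's own z axis and vertical above 0.35 rad).
It also fails if it takes over 48 s, if anything falls off the work surface, if the arm or the gripper's body presses on something with over 40 N, if the wrist force passes 120 N, or if a joint passes its speed limit or range.

## Working session

There is one attempt and no reset: what is moved stays moved. The work goes in short steps, each a Python script; the robot and the scene stay as the last script left them, time stands still between calls to the robot, and variables do not carry over. Pictures are saved under pics/ and viewed, at most 10 in all, crops included, and the job is handed in when it is done.

```bash
mkdir -p pics; ls; python3 - <<'E'
from station import *
import cv2,numpy as np
for n in("scene","top"):
    cv2.imwrite(f"pics/{n}0.png",cv2.resize(snapshot(n),(800,600),interpolation=cv2.INTER_CUBIC))
    c=camera_info(n);print(n,{k:np.round(v,4).tolist() for k,v in c.items()})
print(camera_info("wrist"),arm.read_time(),arm.read_eef_rot())
E
```

```text
pics
scene {'fx': 360.0994, 'fy': 360.0994, 'cx': 256.8117, 'cy': 198.7534, 'R': [[0.1226, 0.9924, -0.0101], [0.7759, -0.1022, -0.6226], [-0.6189, 0.0685, -0.7825]], 't': [0.0059, -0.4034, 1.0939]}
top {'fx': 382.2424, 'fy': 382.2424, 'cx': 254.604, 'cy': 192.5866, 'R': [[-0.0145, -0.9999, 0.0054], [-0.9882, 0.0135, -0.1524], [0.1523, -0.0076, -0.9883]], 't': [-0.034, 0.5799, 0.8014]}
{'fx': 280.2642551830696, 'fy': 280.2642551830696, 'cx': 250.59938675049224, 'cy': 192.0807231382122, 'T_tool_cam': array([[-1.04051869e-03, -9.64219928e-01, -2.65101581e-01,
         6.88370321e-02],
       [ 9.99999316e-01, -8.61555207e-04, -7.91354308e-04,
        -1.05099938e-04],
       [ 5.34639946e-04, -2.65102223e-01,  9.64220164e-01,
        -6.99239689e-02],
       [ 0.00000000e+00,  0.00000000e+00,  0.00000000e+00,
         1.00000000e+00]])} 0.1 [ 9.84829786e-01  1.73519029e-01 -2.10175151e-04 -1.18114114e-03]
```

View pics/scene0.png

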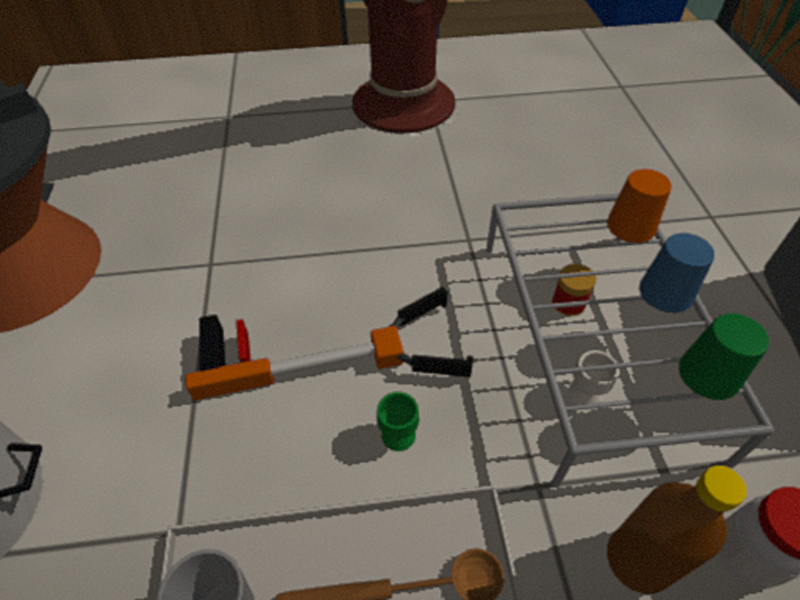

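View pics/top0.png

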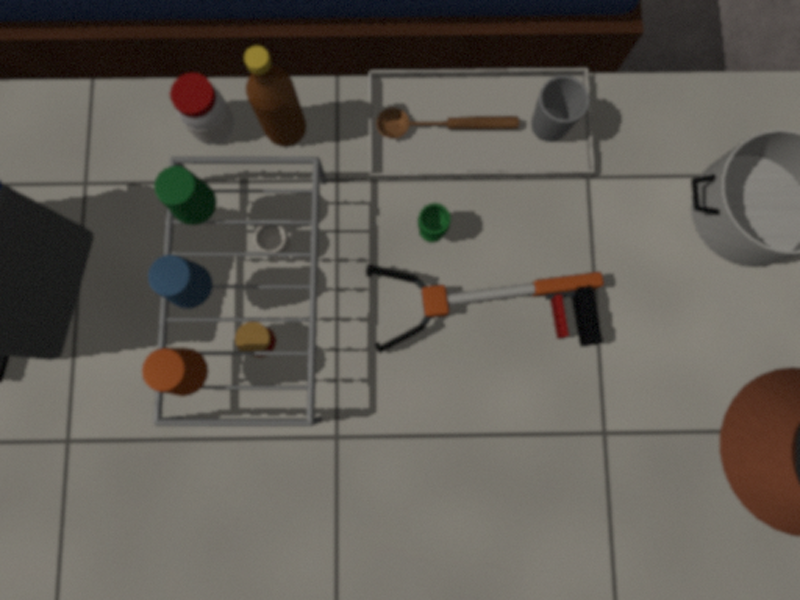

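The scene view shows the reacher (grip near 212,345; head 388,347), the tin at (573,290) and the egg cup at (597,372). The top view shows the grip at (587,316), trigger at (560,316), tin lid at about (253,337) and egg cup at (271,237). I'll enlarge both regions of the top view.

```bash
python3 - <<'E'
from station import *
import cv2,numpy as np
s=np.mean([snapshot("top").astype(float) for _ in range(2)],0)
s=np.clip(s*1.6,0,255).astype(np.uint8)
# reacher: cols 225-395, rows 145-240 ; rack: cols 95-215, rows 95-280
cv2.imwrite("pics/reach.png",cv2.resize(s[150:235,230:390],(800,425),interpolation=cv2.INTER_CUBIC))
cv2.imwrite("pics/rack.png",cv2.resize(s[130:250,90:250],(800,600),interpolation=cv2.INTER_CUBIC))
E
```

```text
(no output)
```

View pics/reach.png

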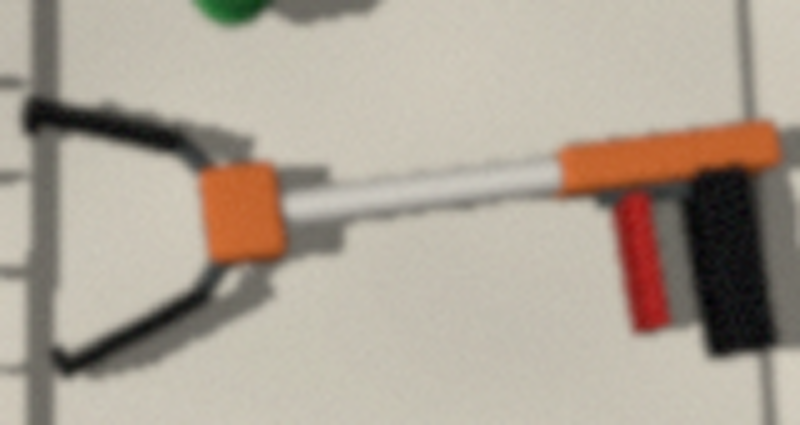

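View pics/rack.png

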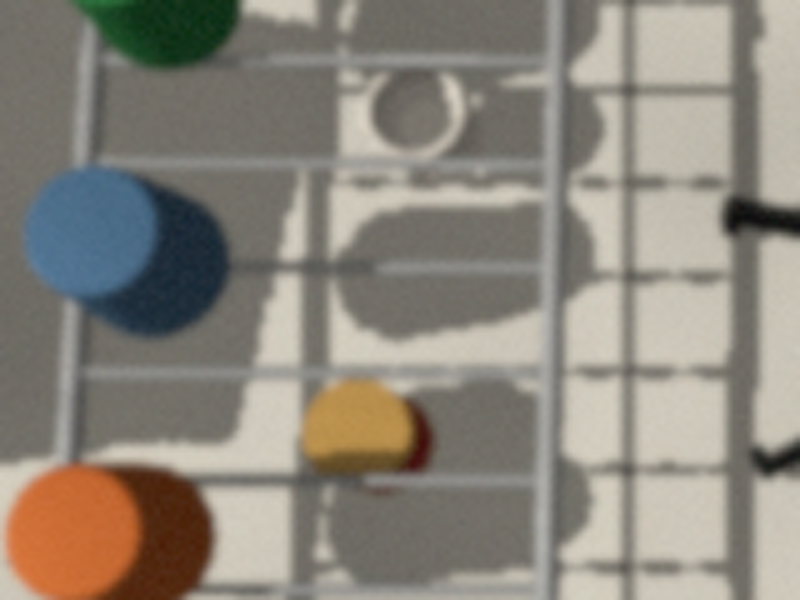

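The reacher crop (5x, offset 230,150) gives these points:
- grip bar's rear top edge (750,170)-(772,348)
- trigger's rear top edge (650,190)-(668,327)
- shaft axis (285,205)-(560,173)

The rack crop (5x, offset 90,130) gives the lid centre at (359,434), egg cup rim centre at (417,112) and front rail (557,0)-(545,600).

```bash
cat > h.py <<'E'
from station import *
import numpy as np
from scipy.spatial.transform import Rotation as Ro
def px2w(name,u,v,z):
    c=camera_info(name);R=np.array(c["R"]);t=np.array(c["t"])
    d=R.T@np.array([(u-c["cx"])/c["fx"],(v-c["cy"])/c["fy"],1]);o=-R.T@t
    return o+d*(z-o[2])/d[2]
E
python3 - <<'E'
from h import *
np.set_printoptions(precision=4,suppress=True)
P=lambda x,y,z,o:px2w("top",(x+.5)/5-.5+o[0],(y+.5)/5-.5+o[1],z)
a=(230,150);b=(90,130)
ang=lambda p,q:np.degrees(np.arctan2(*(q-p)[1::-1]))
r0,r1=P(750,170,.038,a),P(772,348,.038,a); print("bar edge",r0,r1,"yaw",ang(r0,r1)-90)
t0,t1=P(650,190,.037,a),P(668,327,.037,a); print("trig",t0,t1,"yaw",ang(t0,t1)-90)
s0,s1=P(560,173,.025,a),P(285,205,.025,a); print("shaft",s0,s1,"yaw",ang(s0,s1))
s0,s1=P(775,122,.038,a),P(560,150,.038,a); print("handle edge yaw",ang(s0,s1))
print("tips",P(40,115,.03,a),P(65,362,.03,a))
print("tin",P(359,434,.055,b),"width",P(303,434,.055,b)-P(415,434,.055,b))
print("egg",P(417,112,.062,b))
f0,f1=P(557,0,.086,b),P(545,600,.086,b);print("rail",f0,f1,"rack yaw",ang(f1,f0)+90)
for x,y in((316,163),(311,420),(160,420),(170,163)):print("corner",px2w("top",x*.64,y*.64,.086))
# scene check of tin lid and eggcup, grip bar
print("scene tin",px2w("scene",577*.64,275*.64,.055),"egg",px2w("scene",597*.64,362*.64,.062),"bar top",px2w("scene",211*.64,320*.64,.038))
E
```

```text
bar edge [ 0.5969 -0.3228  0.038 ] [ 0.5169 -0.3274  0.038 ] yaw -266.7112329658132
trig [ 0.5886 -0.2776  0.037 ] [ 0.527  -0.2822  0.037 ] yaw -265.8082396910404
shaft [ 0.599  -0.2405  0.025 ] [ 0.5859 -0.1149  0.025 ] yaw 95.9262673529236
handle edge yaw 96.73018700265405
tips [ 0.628  -0.0043  0.03  ] [ 0.5158 -0.0146  0.03  ]
tin [0.5284 0.1601 0.055 ] width [0.0007 0.0484 0.    ]
egg [0.6695 0.1362 0.062 ]
rail [0.712  0.0718 0.086 ] [0.456  0.0749 0.086 ] rack yaw 89.2907351137433
corner [0.7691 0.0695 0.086 ]
corner [0.4173 0.0737 0.086 ]
corner [0.4202 0.2703 0.086 ]
corner [0.7716 0.2726 0.086 ]
scene tin [0.5253 0.1616 0.055 ] egg [0.6638 0.1385 0.062 ] bar top [ 0.5244 -0.315   0.038 ]
```

Top and scene estimates agree to within about 6 mm. The tin is at (0.527, 0.161), 86 mm behind the rack front. The reacher origin is about (0.557, -0.311) with yaw about 96°. I'll hover over the grip and take a closer look.

```bash
cat >> h.py <<'E'
def ori(yaw):  # tool z down, tool +y or -y along heading yaw (deg), half turn nearest the start
    y=np.radians(yaw); h=np.array([np.cos(y),np.sin(y),0]); z=np.array([0,0,-1.])
    cur=Ro.from_quat(arm.read_eef_rot()).as_matrix()
    if cur[:,1]@h<0: h=-h
    return Ro.from_matrix(np.c_[np.cross(h,z),h,z]).as_quat()
E
python3 - <<'E'
from h import *
import cv2
q=ori(95.8)
print(arm.ik([.556,-.295,.2],q))
arm.movep([.556,-.295,.2],q)
p,r=arm.read_tool_pos(),arm.read_eef_rot()
s=snapshot("wrist"); np.savez("w1.npz",p=p,r=r)
cv2.imwrite("pics/w1.png",cv2.resize(s,(800,600),interpolation=cv2.INTER_CUBIC))
print(p,r,arm.read_time(),arm.read_opening())
E
```

```text
[ 0.43469841  0.69018501  0.03109652  1.60564124 -0.02644086  0.84617732
 -0.99335766]
[ 0.55519703 -0.29697151  0.20031695] [ 9.98785909e-01  4.92542445e-02 -9.36620651e-05  8.47297051e-04] 1.9667 0.9996820418856939
```

View pics/w1.png

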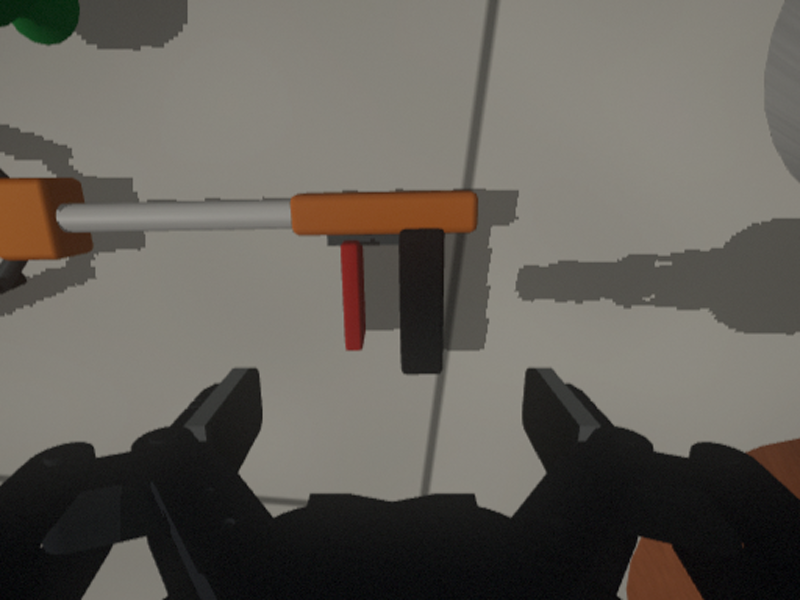

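The wrist view shows the bar top (far edge 231, near edge about 360, columns 401-443), the trigger (columns 343-364) and the shaft nearly level from (60,217) to (290,213). The heading is close, so I'll compute the correction.

```bash
cat >> h.py <<'E'
def w2(p,r,u,v,z):
    c=camera_info("wrist");T=c["T_tool_cam"];M=Ro.from_quat(r).as_matrix()
    o=p+M@T[:3,3]; d=M@T[:3,:3]@np.array([(u-c["cx"])/c["fx"],(v-c["cy"])/c["fy"],1])
    return o+d*(z-o[2])/d[2]
E
python3 - <<'E'
from h import *
np.set_printoptions(precision=4,suppress=True)
w=np.load("w1.npz");P=lambda u,v,z:w2(w["p"],w["r"],u*.64,v*.64,z)
M=Ro.from_quat(w["r"]).as_matrix();print("tool yaw",np.degrees(np.arctan2(-M[1,1],-M[0,1])))
pts=dict(barRf=P(443,231,.038),barRn=P(442,372,.038),barLf=P(400,231,.038),barLn=P(402,372,.038),trgLf=P(343,243,.037),trgLn=P(346,349,.037),sh0=P(290,213,.025),sh1=P(60,217,.025),h0=P(475,193,.038),h1=P(295,197,.038))
for k,v in pts.items():print(k,v,"tool",M.T@(v-w["p"]))
for a,b in(("sh0","sh1"),("h0","h1")):
    d=pts[b]-pts[a];print("yaw",np.degrees(np.arctan2(d[1],d[0])))
E
```

```text
tool yaw 95.64642034981398
barRf [ 0.6002 -0.3193  0.038 ] tool [0.0426 0.0264 0.1624]
barRn [ 0.52   -0.3291  0.038 ] tool [-0.0381  0.0283  0.1624]
barLf [ 0.598  -0.2968  0.038 ] tool [0.0427 0.0038 0.1623]
barLn [ 0.5178 -0.3062  0.038 ] tool [-0.0381  0.0052  0.1623]
trgLf [ 0.5886 -0.2672  0.037 ] tool [ 0.0362 -0.0266  0.1633]
trgLn [ 0.5284 -0.273   0.037 ] tool [-0.0243 -0.0267  0.1633]
sh0 [ 0.6005 -0.2359  0.025 ] tool [ 0.0511 -0.0566  0.1752]
sh1 [ 0.586  -0.1098  0.025 ] tool [ 0.0491 -0.1835  0.175 ]
h0 [ 0.6211 -0.3333  0.038 ] tool [0.0621 0.0423 0.1624]
h1 [ 0.6101 -0.241   0.038 ] tool [ 0.0602 -0.0505  0.1622]
yaw 96.56039881736253
yaw 96.82288439804661
```

```bash
python3 - <<'E'
from h import *
q=ori(96.6)
arm.movep([.5575,-.2965,.16],q)
arm.line_to([.5575,-.2965,.078],.1)
print(arm.read_tool_pos(),arm.read_ft_force())
arm.move_gripper(.612,25); print("op",arm.read_opening(),arm.read_finger_force(),arm.read_ft_force())
arm.line_to([.530,-.290,.078],.06)
print(arm.read_ft_force(),arm.read_tool_pos(),arm.read_opening(),arm.read_time())
ux=np.array([-.1149,.9934,0])
g=np.array([.509,-.116,.078])
arm.line_to(g-.11*ux,.08)
print(arm.read_ft_force(),arm.read_tool_pos(),arm.read_opening(),arm.read_finger_force(),arm.read_time())
import cv2
s=np.clip(snapshot("top")*1.6,0,255).astype(np.uint8)
cv2.imwrite("pics/t2.png",cv2.resize(s[110:260,140:340],(800,600),interpolation=cv2.INTER_CUBIC))
E
```

```text
[ 0.55801641 -0.29676231  0.07870004] [ 0.11105513  0.01294362 -0.58890901]
op 0.6160286306507678 8.842487186193466 [-1.04572423 -0.42543021  6.12885394]
[-0.1663086   0.73104578  8.46211521] [ 0.53003568 -0.29022192  0.07921606] 0.617975646825822 4.2667
[ 0.82578728 -0.65679726  8.28824638] [ 0.52158521 -0.22601018  0.07913443] 0.6184524224335795 9.154145568609238 5.2333
```

View pics/t2.png

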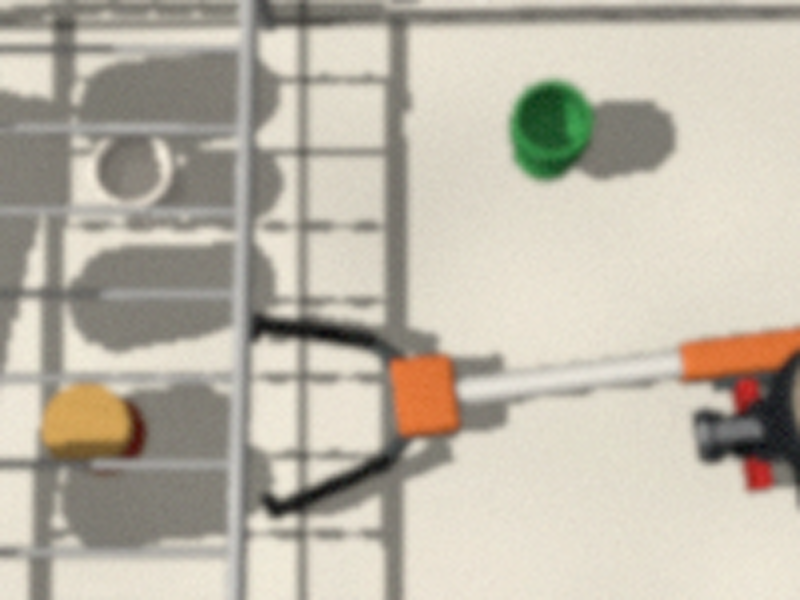

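The view (4x, offset 140,110) shows the jaw tips at (258,325) and (268,508), just in front of the rail, with the shaft from (460,391) to (680,363) and the tin lid at (87,427). I'll check the tin's lateral offset from the shaft axis.

```bash
python3 - <<'E'
from h import *
np.set_printoptions(precision=4,suppress=True)
P=lambda x,y,z:px2w("top",(x+.5)/4-.5+140,(y+.5)/4-.5+110,z)[:2]
a,b=P(680,363,.025),P(460,391,.025);tin=P(87,427,.055);m=(P(258,325,.04)+P(268,508,.04))/2
head=(P(425,396,.045))
d=b-a;print("yaw",np.degrees(np.arctan2(d[1],d[0])),"tin",tin,"tipmid",m,"head",head)
tool=arm.read_tool_pos()[:2]
for yaw in(96,96.6,97.2):
    u=np.array([np.cos(np.radians(yaw)),np.sin(np.radians(yaw))]);n=np.array([-u[1],u[0]])
    for k,p in(("tin",tin),("tip",m),("head",head),("shA",a),("shB",b)):print(yaw,k,(p-tool)@u,(p-tool)@n)
E
```

```text
yaw 96.50006856756399 tin [0.5285 0.1602] tipmid [0.5348 0.0671] head [ 0.5439 -0.0225]
96 tin 0.38339186022726995 -0.04721120452465116
96 tip 0.2900920996066715 -0.04376542426588885
96 head 0.20012954170759648 -0.043458319973792216
96 shA 0.055037480729955957 -0.04728751314616598
96 shB 0.1803271569695695 -0.04619397675677223
96.6 tin 0.3828764530666662 -0.051223412696577916
96.6 tip 0.28961789159812185 -0.046800806420817194
96.6 head 0.1996634823330246 -0.04555165048257939
96.6 shA 0.05453927836090615 -0.047861260958322945
96.6 shB 0.1798335361650697 -0.04807979096979881
97.2 tin 0.38231905918835807 -0.055230003644067265
97.2 tip 0.28911192372406147 -0.049831056339924476
97.2 head 0.19917552760761195 -0.0476399857395708
97.2 shA 0.05403509514538223 -0.04842976024386847
97.2 shB 0.17932019458678958 -0.04996033269193562
```

```bash
python3 - <<'E'
from h import *
import cv2
u=np.array([-.1149,.9934,0]);n=np.array([-.9934,-.1149,0])
p=np.array(arm.read_tool_pos());p[2]=.078
g=p+.110*u-.003*n
arm.line_to(p+.05*u-.003*n,.08)
arm.line_to(g,.06)
print("in",arm.read_tool_pos(),arm.read_ft_force(),arm.read_opening())
arm.move_gripper(.3,33); arm.pause(.4)
print("sq",arm.read_opening(),arm.read_opening()*85,arm.read_finger_force(),arm.read_ft_force(),arm.read_time())
s=np.clip(snapshot("top")*1.6,0,255).astype(np.uint8)
cv2.imwrite("pics/t3.png",cv2.resize(s[110:260,120:320],(800,600),interpolation=cv2.INTER_CUBIC))
E
```

```text
in [ 0.5119057  -0.1177377   0.07904145] [-0.02209606 -2.61493538  8.31791752] 0.61495357650499
sq 0.4404172461732891 37.43546592472957 34.76257681846619 [ 0.39714098 -5.912164   19.56469529] 7.875
```

View pics/t3.png

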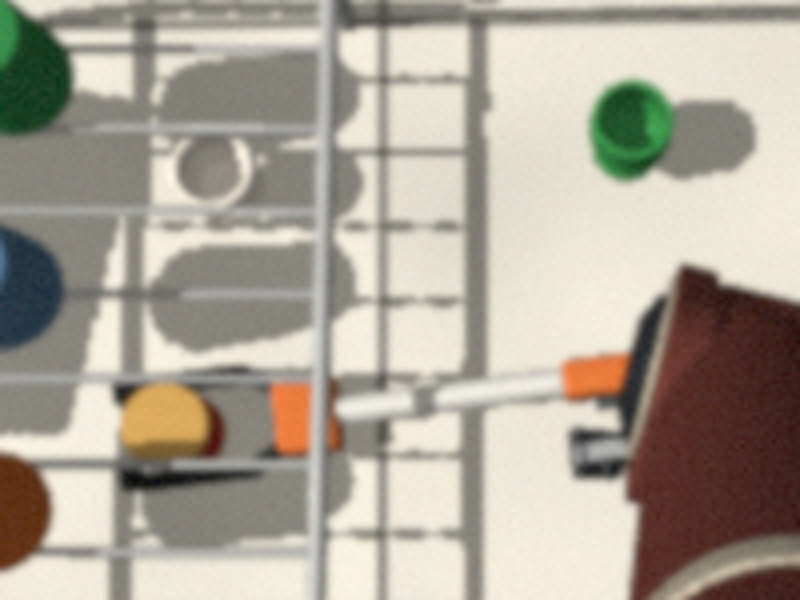

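The jaws are closed on the tin (lid at 165,420, opening 37.4 mm) and the egg cup hasn't moved. I'll draw it out along the heading.

```bash
python3 - <<'E'
from h import *
import cv2
u=np.array([-.1149,.9934,0])
p=np.array(arm.read_tool_pos())
arm.line_to(p-.175*u,.06); arm.pause(.3)
print("out",arm.read_tool_pos(),arm.read_ft_force(),arm.read_opening(),arm.read_time())
s=np.clip(snapshot("top")*1.6,0,255).astype(np.uint8)
cv2.imwrite("pics/t4.png",cv2.resize(s[110:260,140:340],(800,600),interpolation=cv2.INTER_CUBIC))
E
```

```text
out [ 0.53291397 -0.29240347  0.08127558] [0.64891314 3.21238324 5.67712925] 0.4323562454734682 11.3667
```

View pics/t4.png

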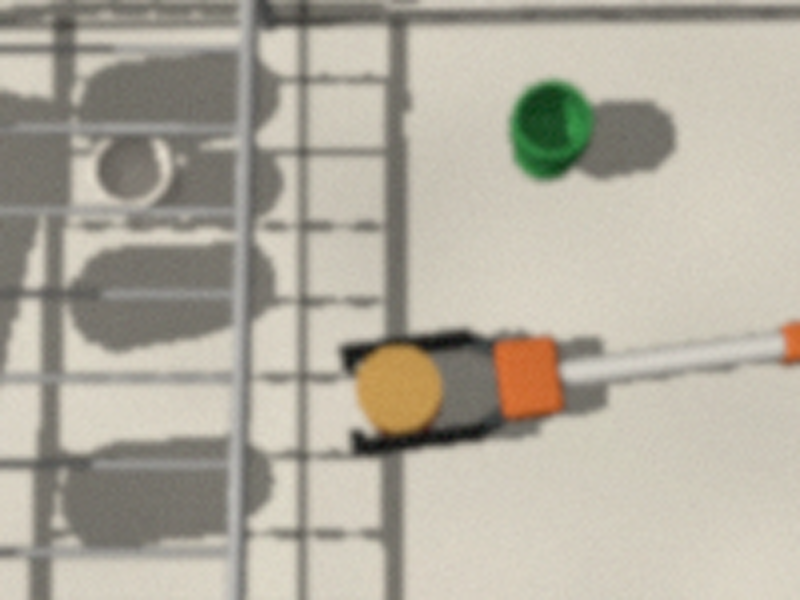

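The tin stands upright in the jaws, about 87 mm in front of the rail (lid at 400,390). I'll release and retreat.

```bash
python3 - <<'E'
from h import *
import cv2
for o in(.52,.6,.66,1.0): arm.move_gripper(o,25)
arm.pause(.3)
p=np.array(arm.read_tool_pos());print(p,arm.read_opening(),arm.read_ft_force(),arm.read_finger_force())
arm.line_to(p+[0,0,.05],.05); arm.line_to(p+[0,0,.2],.12); arm.pause(.5)
print(arm.read_ft_force(),arm.read_time())
s=np.clip(snapshot("top")*1.6,0,255).astype(np.uint8)
cv2.imwrite("pics/t5.png",cv2.resize(s[110:260,140:340],(800,600),interpolation=cv2.INTER_CUBIC))
E
```

```text
[ 0.53347685 -0.29468205  0.08103437] 0.9947153661163097 [-0.12366339  0.28514616 -0.06830227] 0.0
[-0.63223893  0.07898026 -0.37864987] 15.8917
```

View pics/t5.png

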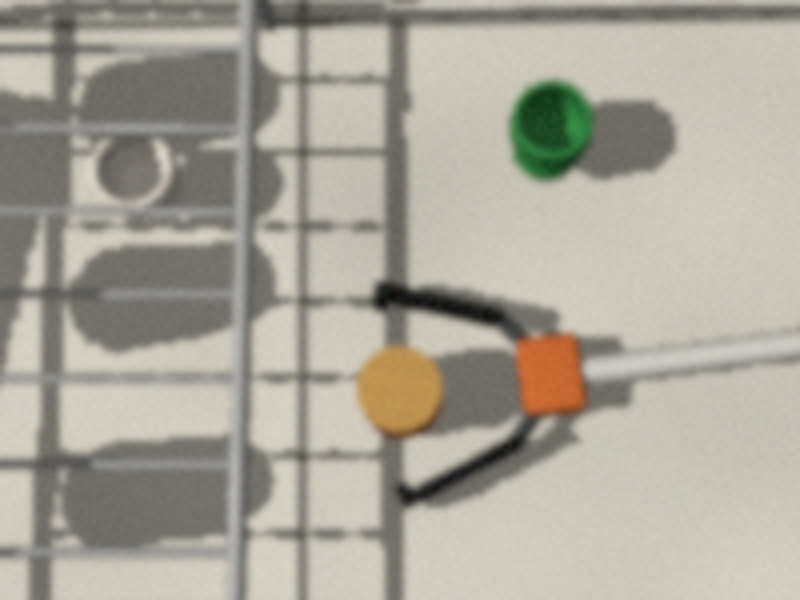

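The tin stands upright and clear (400,390), the jaws have sprung open, the egg cup hasn't moved and the arm touches nothing, so I'm handing in.

```bash
python3 -c "
from station import *
print(ticket.finish_job())"
```

```text
the job is handed in; nothing more can be done
None
```

The job is handed in at about 16 s of the 48 s: the tin stands upright about 87 mm in front of the rack, the reacher is let go with its jaws open, and the egg cup is where it started; no verdict was returned.

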